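# Sort mixed packs into the trays of their kind at a packing bench

## Robot

A 6-joint arm with a two-finger parallel gripper is mounted at the origin on the work surface. World frame = base frame: x ahead of the robot, y to its left, z up, the work surface at z = 0. Lengths are in mm, angles in rad, forces in N, time in s.
With the tool pointing down it reaches from about 300 to 775 mm from the base axis. Payload 14.6 kg.
Tool frame: the origin (TCP) lies between the finger pads; the fingertips stand manip.tip_reach ahead of it and the grasp point (between the pads) lies 5 mm behind it (manip.tip_reach is the distance from the TCP to the fingertips, in mm); z points along the fingers, y is the line along which they close (so a half turn about z gives the same grasp; the last joint's range is limited). The gripper opens to 94 mm and grips with 3 to 60 N. Pads are 16 mm wide; open, the fingers measure 119 mm over their backs; the gripper's body (75 mm by 177 mm) begins 78 mm behind the grasp point.
Start: joints at [-1.392, 0.3, 1.521, -0, 1.321, -0.067], TCP at [133.826, -533.46, 219.446] pointing down, gripper open.
Joint ranges: [-3.03, 3.03], [-0.79, 2.21], [0.23, 2.52], [-1.04, 4.18], [0, 3.07], [-2.55, 2.55]. Speed limits (rad/s): [2.22, 2.22, 2.57, 3.14, 3.14, 3.14].

## Interface

Orientations are given as [roll, pitch, yaw] about the fixed x, y, z axes, in that order (R = Rz(yaw) Ry(pitch) Rx(roll)).
In Python, from cell import manip gives the robot as it stands. The module is installed in compiled form; this text tells all that it offers.
- The arm moves only by the shell command python3 -m creep 'ROWS' [FORCE]. ROWS is JSON, a list of rows, each a list of 3 entries, a list of its own where there are three numbers: the opening, from -1 (shut) to 1 (fully open), then the shift along the tool's x, y, z in cm, then the turn about the tool's z in units of 5 degrees (1.0 is 5 degrees). In form: [[grip, [tx, ty, tz], roll], ...]. A call has 1 to 12 rows; each row is the pose to reach, as a shift and turn from the pose commanded when the call began, along the tool's axes at that moment; what a row does not reach only later rows make up. A row lasts 1/10 s, in which the tool goes at most 50 mm and 8.59 degrees, less where a joint would pass 70% of its speed; a pose out of reach is approached as far as the arm can. A call with a gripper value outside its range is refused whole. The fingers move at their own pace and stop on an object; FORCE is the grip in N (left out, the last holds). Time passes only in rows, so rows that repeat a pose let the fingers close. It gives the time, the measured TCP pose, the force, the opening and the grip force at its end, in the units of the state.
- manip.read_state(): the state, without advancing time (a new reading comes with each control period).
- manip.camera(name): name is "scene" or "top" or "wrist"; returns the picture (420x560x3 uint8, red, green, blue); there is no depth.
- manip.camera_params(name): a dict with "fovy" (degrees; the focal length in pixels is half the picture's height over the tangent of half this angle, whatever the lens; pixels are square), "cx", "cy" (the principal point, pixels), "origin" and "attitude" of the camera in the world. Camera axes: x right, y down, z forward; pixel columns grow to the right and rows downward; lengths in mm; the calibration is good to about 2 mm. A picture is of the moment at which its call begins: read the wrist's pose just before it. camera_params takes no time and is no camera call; for the wrist camera it gives the pose at the moment of the call.
- manip.sign_off(): hands the job in; it is judged then, once.
The state is a dict: "clock": time; "joints": joint angles; "qd": joint speeds; "effort": joint torques, N m; "eef_pos": TCP position; "eef_rot": TCP orientation; "wrist_force": force on the tool from outside, world axes, zero at the start; "moment": the same for the moment, N m; "finger_gap": finger opening in mm; "finger_force": force on a finger pad.
Only numpy, scipy, OpenCV 4.12 (cv2) and the standard library are available. Lean on these libraries where they do the work, as an engineer would, in place of code of your own. Each camera call takes 0.05 s, during which the arm holds its last target. There are 200 camera calls.

## Task

Five loose packs of three kinds (two tall round canisters, two rectangular cartons, one squat tub) stand mixed up on the packing bench, between the robot and three grey trays that each already hold one sample pack. Move every loose pack into the tray whose sample is of its own kind, standing upright on the tray's floor, and do not knock any pack over on the way.

Things in the scene. Friction and masses are not known exactly. Their poses are not given: they have to be found in the camera images.
- canister_1: loose tall round cardboard canister, white paper band and plain white lid, 46 mm diameter, 95 mm high, about 0.25 kg, rigid, standing upright; one of two alike. Origin: centre of its underside; z up.
- canister_2: loose tall round cardboard canister, white paper band and plain white lid, 46 mm diameter, 95 mm high, about 0.25 kg, rigid, standing upright; the other of the two alike. Origin: centre of its underside; z up.
- carton_1: loose rectangular cardboard carton, white paper band, 40 mm along its x, 52 mm along its y, 95 mm high, about 0.25 kg, rigid, standing upright; one of two alike. Origin: centre of its underside; z up.
- carton_2: loose rectangular cardboard carton, white paper band, 40 mm along its x, 52 mm along its y, 95 mm high, about 0.25 kg, rigid, standing upright; the other of the two alike. Origin: centre of its underside; z up.
- tub: loose squat round cardboard tub, white paper band and white lid with a brown disc in its middle, 66 mm diameter, 60 mm high, about 0.25 kg, rigid, standing upright. Origin: centre of its underside; z up.
- tray_canister: grey tray fixed to the bench, 86 mm along its x, 204 mm along its y, walls 25 mm high, walls and floor 4 mm thick. In its -y end, centred 62 mm from the tray's middle, stands a fixed sample canister, same size and look as the loose kind; the rest is empty at the start. Origin: centre of its underside; z up. The trays are alike but for the sample.
- tray_tub: grey tray fixed to the bench, 86 mm along its x, 204 mm along its y, walls 25 mm high, walls and floor 4 mm thick. In its -y end, centred 62 mm from the tray's middle, stands a fixed sample tub, same size and look as the loose kind; the rest is empty at the start. Origin: centre of its underside; z up. The trays are alike but for the sample.
- tray_carton: grey tray fixed to the bench, 86 mm along its x, 204 mm along its y, walls 25 mm high, walls and floor 4 mm thick. In its -y end, centred 62 mm from the tray's middle, stands a fixed sample carton, same size and look as the loose kind; the rest is empty at the start. Origin: centre of its underside; z up. The trays are alike but for the sample.
Things that resemble listed ones, but are neither listed nor needed, are in the scene too. What is shaped like the tub but turquoise is not meant. What is shaped like the carton_1 but green is not meant.

How it is judged (in metres and radians):
At the end, for the whole second after the job is handed in: Each pack stands on the floor of the tray with the sample of its kind: foot centre within 39 mm (tray x) and 98 mm (tray y) of the tray's middle, underside 0 to 12 mm above the tray's underside, tilt under 0.12 rad, slower than 0.02 m/s (x of canister_1 in the frame of tray_canister between -0.039 and 0.039 m and y of canister_1 in the frame of tray_canister between -0.098 and 0.098 m and z of canister_1 in the frame of tray_canister between 0 and 0.012 m and angle between each of canister_1, canister_2, carton_1, carton_2, tub's own z axis and vertical below 0.12 rad and linear speed of each of canister_1, canister_2, carton_1, carton_2, tub below 0.02 m/s and x of canister_2 in the frame of tray_canister between -0.039 and 0.039 m and y of canister_2 in the frame of tray_canister between -0.098 and 0.098 m and z of canister_2 in the frame of tray_canister between 0 and 0.012 m and x of carton_1 in the frame of tray_carton between -0.039 and 0.039 m and y of carton_1 in the frame of tray_carton between -0.098 and 0.098 m and z of carton_1 in the frame of tray_carton between 0 and 0.012 m and x of carton_2 in the frame of tray_carton between -0.039 and 0.039 m and y of carton_2 in the frame of tray_carton between -0.098 and 0.098 m and z of carton_2 in the frame of tray_carton between 0 and 0.012 m and x of tub in the frame of tray_tub between -0.039 and 0.039 m and y of tub in the frame of tray_tub between -0.098 and 0.098 m and z of tub in the frame of tray_tub between 0 and 0.012 m); the robot touches nothing.
It fails at once if a loose pack is knocked over (leans more than 0.8 rad) (angle between any of canister_1, canister_2, carton_1, carton_2, tub's own z axis and vertical above 0.8 rad).
It also fails if it takes over 115 s, if anything falls off the work surface, if the arm or the gripper's body presses on something with over 40 N, if the wrist force passes 120 N, or if a joint passes its speed limit or range.

## Working session

There is one attempt and no reset: what is moved stays moved. The work goes in short steps, Python scripts to look and compute and a shell command to move; the robot and the scene stay as the last step left them, time stands still between calls to the robot, and variables do not carry over. Pictures are saved under pics/ and viewed, at most 14 in all, crops included, and the job is handed in when it is done.

```bash
mkdir -p pics; python3 - <<'E'
from cell import manip
import cv2
for n in("top","scene"):
    im=manip.camera(n);cv2.imwrite(f"pics/{n}0.png",im[:,:,::-1]);print(n,manip.camera_params(n))
print(manip.camera_params("wrist"),manip.tip_reach,manip.read_state())
E
```

```text
top {'fovy': 56.89774195435818, 'cx': 275.03994940879375, 'cy': 210.06461800343092, 'origin': array([365.79535811, -16.61996676, 783.84740799]), 'attitude': array([-3.00689917,  0.00800962, -1.60051474])}
scene {'fovy': 42.271397043835655, 'cx': 281.2935902164163, 'cy': 209.9060550887787, 'origin': array([1210.38586305, -281.78836578, 1107.67335255]), 'attitude': array([-2.48596658,  0.01726756,  1.17438642])}
{'fovy': 60.943242438507944, 'cx': 271.213906097093, 'cy': 213.53100148313067, 'origin': array([ 207.43412354, -514.7556149 ,  384.32368723]), 'attitude': array([ 2.87530200e+00,  5.65526991e-04, -1.32467560e+00])} 14.0 {'clock': 0.1, 'joints': array([-1.39163136e+00,  3.00392813e-01,  1.52151107e+00, -4.66788368e-06,
        1.32070459e+00, -6.65925522e-02]), 'qd': array([-0.00028995, -0.00148697, -0.00306733,  0.00043064, -0.0010233 ,
        0.00015033]), 'effort': array([-1.70593858e-04, -5.32648051e+01, -3.53286481e+01,  7.08786724e-02,
        2.34802708e-02, -4.84084819e-05]), 'eef_pos': array([ 133.77091453, -533.25776959,  218.95888405]), 'eef_rot': array([-3.14057879e+00, -6.30841241e-05,  2.45758644e-01]), 'wrist_force': array([-0.50594681,  0.1007846 , -0.53947647]), 'moment': array([ 0.00015209, -0.00928657, -0.02559825]), 'finger_force': 0.0, 'finger_gap': 93.61730391116079}
```

View pics/top0.png

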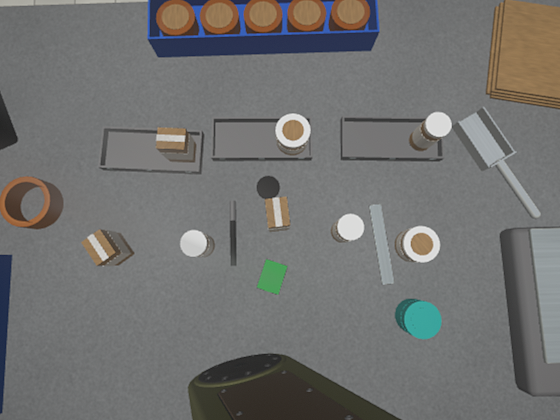

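View pics/scene0.png

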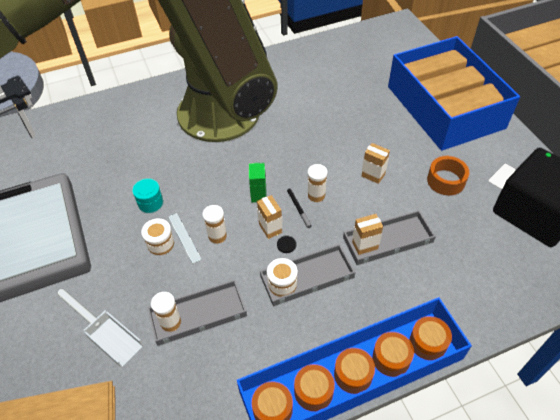

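The top view shows, left to right: carton tray (sample at 172,140), tub tray (293,132) and canister tray (437,125). Loose packs are cartons at (100,247) and (277,212), canisters at (194,243) and (350,227), and the tub at (421,244). The decoys are the turquoise tub (420,319) and the green carton (272,277), ruled out by colour. The scene view agrees. Next is one enlarged crop to confirm.

```bash
cat > h.py <<'E'
import numpy as np,cv2
from scipy.spatial.transform import Rotation as Ro
def ray(P,uv):
    f=210/np.tan(np.radians(P["fovy"]/2))
    d=np.array([(uv[0]-P["cx"])/f,(uv[1]-P["cy"])/f,1.])
    return np.array(P["origin"]),Ro.from_euler("xyz",P["attitude"]).as_matrix()@(d/np.linalg.norm(d))
def onz(P,uv,z):
    o,d=ray(P,uv);return o+d*(z-o[2])/d[2]
def proj(P,X):
    f=210/np.tan(np.radians(P["fovy"]/2))
    c=Ro.from_euler("xyz",P["attitude"]).as_matrix().T@(np.array(X)-P["origin"])
    return np.array([P["cx"]+f*c[0]/c[2],P["cy"]+f*c[1]/c[2]])
def tri(P,a,Q,b):
    o,d=ray(P,a);p,e=ray(Q,b)
    s,t=np.linalg.lstsq(np.c_[d,-e],p-o,rcond=None)[0]
    A,B=o+s*d,p+t*e
    return (A+B)/2,np.linalg.norm(A-B)
E
python3 - <<'E'
import cv2,numpy as np
a=cv2.imread("pics/top0.png")[100:300,75:455];b=cv2.imread("pics/scene0.png")[130:340,130:440]
a=cv2.resize(a,(800,421),interpolation=cv2.INTER_CUBIC)
cv2.imwrite("pics/tc.png",a)
cv2.imwrite("pics/sc.png",cv2.resize(b,None,fx=2.5,fy=2.5,interpolation=cv2.INTER_CUBIC))
E
```

```text
(no output)
```

View pics/tc.png

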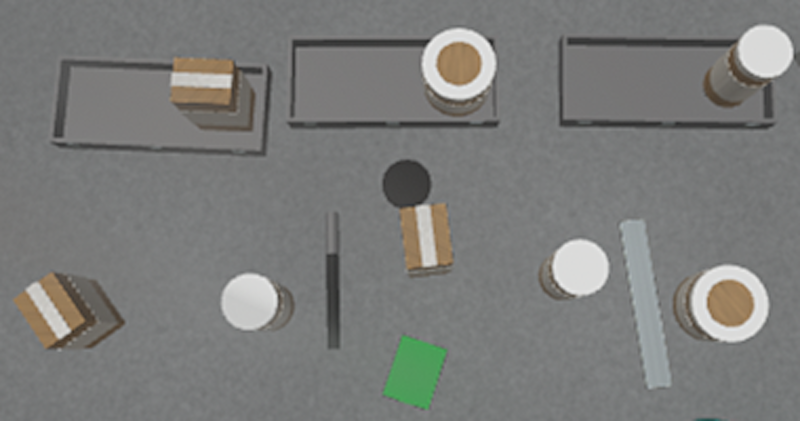

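View pics/sc.png

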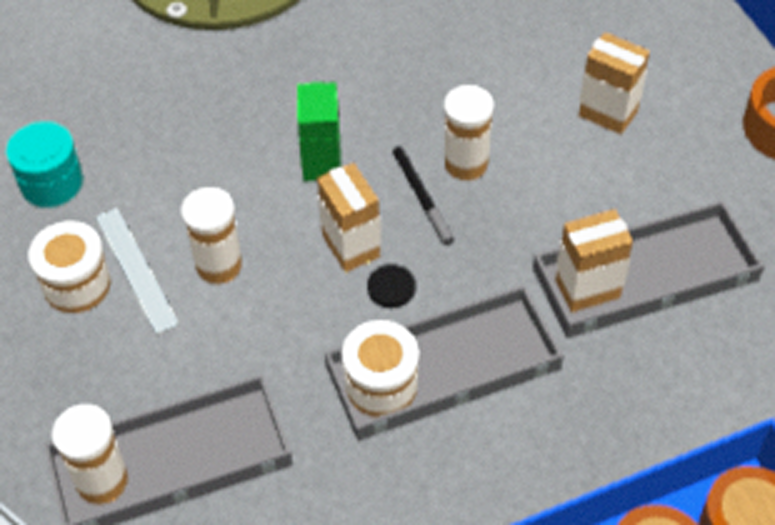

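Kinds confirmed by shape and colour. The stripe on each carton runs along its long side. Now I'll measure lid centres and heights from the two views, and the tray rims.

```bash
python3 - <<'E'
from cell import manip
from h import *
T=manip.camera_params("top");S=manip.camera_params("scene")
t=cv2.imread("pics/top0.png");s=cv2.imread("pics/scene0.png")
def comp(im,seed,thr):
    h=cv2.cvtColor(im,cv2.COLOR_BGR2HSV);m=((h[...,2]>thr)&(h[...,1]<45)).astype(np.uint8)
    cs=[c for c in cv2.findContours(m,cv2.RETR_EXTERNAL,cv2.CHAIN_APPROX_NONE)[0] if len(c)>8]
    return min(cs,key=lambda c:np.hypot(*(np.array(cv2.minAreaRect(c)[0])-seed)))
tc=lambda x,y:(75+x/2.105,100+y/2.105); sc=lambda x,y:(130+x/2.5,130+y/2.5)
L={"canL":(tc(250,301),sc(468,106)),"canR":(tc(580,268),sc(208,210)),"tub":(tc(729,303),sc(68,251)),
"cartM":(tc(426,236),sc(350,188)),"cartL":(tc(50,310),sc(618,52)),
"Scan":(tc(763,52),sc(84,432)),"Stub":(tc(460,63),sc(381,352)),"Scart":(tc(202,81),sc(597,233))}
for k,(a,b) in L.items():
    A,B=comp(t,a,165),comp(s,b,180)
    ra,rb=cv2.minAreaRect(A),cv2.minAreaRect(B)
    X,g=tri(T,ra[0],S,rb[0])
    H=60 if "tub" in k else 95
    if k[0]=="S":H+=4
    e="";
    p=onz(T,ra[0],H);q=onz(S,rb[0],H)
    if "cart" in k:
        bx=np.array([onz(T,c,H)[:2] for c in cv2.boxPoints(ra)]);d=[bx[1]-bx[0],bx[2]-bx[1]];d.sort(key=np.linalg.norm)
        e=f"stripe {np.linalg.norm(d[1]):.0f}x{np.linalg.norm(d[0]):.0f} dir {np.degrees(np.arctan2(d[1][1],d[1][0]))%180:.1f}"
    else:
        bx=np.array([onz(T,c[0],H)[:2] for c in A]);(cc,rr)=cv2.minEnclosingCircle(bx.astype(np.float32));e=f"circ {np.round(cc,1)} r{rr:.1f}"
    print(k,np.round(ra[0]),np.round(ra[1]),np.round(rb[0]),np.round(rb[1]),"X",np.round(X,1),"gap%.1f"%g,"top",np.round(p[:2],1),"sc",np.round(q[:2],1),e)
# tray rim corners from crop reading (outer rim, z=25)
R={"cart":[(62,60),(270,67),(266,154),(53,145)],"tub":[(291,40),(497,40),(497,126),(290,126)],"can":[(562,38),(768,38),(773,126),(560,126)]}
for k,c in R.items():
    P=np.array([onz(T,tc(*x),25)[:2] for x in c]);print(k,np.round(P.mean(0),1),"edges",[round(float(np.linalg.norm(P[i]-P[i-1]))) for i in range(4)],"yaw of y axis",round(np.degrees(np.arctan2(*(P[0]+P[3]-P[1]-P[2])[::-1])),1))
for n,a in {"cart":[sc(722,207),sc(760,268),sc(572,330),sc(536,262)]}.items(): 
    P=np.array([onz(S,x,25)[:2] for x in a]);print("scene",n,P.mean(0).round(1))
E
```

```text
canL [193. 243.] [26. 26.] [317. 172.] [15. 20.] X [404.9 133.9  89.3] gap1.7 top [404.8 133.5] sc [409.4 130.7] circ [405.3 133.5] r23.9
canR [350. 227.] [26. 26.] [212. 213.] [18. 21.] X [ 425.1 -147.8   89.5] gap0.8 top [ 424.7 -146.4] sc [ 429.1 -148.9] circ [ 425.6 -146.9] r24.1
tub [421. 244.] [37. 35.] [156. 230.] [24. 29.] X [ 392.7 -285.    55.3] gap0.0 top [ 392.6 -283.3] sc [ 396.4 -285. ] circ [ 392.9 -283.3] r34.0
cartM [277. 212.] [29.  7.] [269. 205.] [19.  5.] X [457.  -17.6  91.2] gap0.6 top [456.6 -17.3] sc [459.7 -18.9] stripe 52x13 dir 5.3
cartL [ 98. 247.] [29.  7.] [377. 150.] [21.  4.] X [403.1 303.1  93.1] gap2.2 top [403.1 303.4] sc [404.8 300.7] stripe 52x13 dir 34.5
Scan [438. 124.] [24. 26.] [162. 302.] [22. 23.] X [ 610.  -318.7   95. ] gap0.2 top [ 608.6 -317. ] sc [ 612.5 -318.5] circ [ 608.9 -317.3] r24.1
Stub [293. 130.] [34. 33.] [284. 272.] [35. 29.] X [621.2 -51.3  55. ] gap3.4 top [617.6 -52.5] sc [626.7 -51.6] circ [618.4 -52. ] r34.0
Scart [170. 138.] [28.  7.] [369. 222.] [ 5. 23.] X [599.2 174.7  96.4] gap1.3 top [598.5 174.6] sc [600.8 172.8] stripe 52x13 dir 85.2
cart [598.1 231.1] edges [84, 202, 86, 204] yaw of y axis 85.9
tub [614.3   8.5] edges [86, 200, 86, 198] yaw of y axis 88.1
can [ 606.8 -252.6] edges [88, 199, 87, 203] yaw of y axis 88.1
scene cart [613.1 230.9]
```

Heights match: tops measured at about 89–96 mm for the tall packs and 55 mm for the tub (lid sides pull the scene centre low), and rims at about 86×203. Next is a small helper that works out the shifts.

```bash
cat > d.py <<'E'
import sys,numpy as np
from cell import manip
from scipy.spatial.transform import Rotation as Ro
# usage: d.py x y z yawdeg [x y z yaw ...]: chained, each from the previous pose
s=manip.read_state();p=s["eef_pos"];yaw=np.degrees(s["eef_rot"][2])
print("t%.1f"%s["clock"],p.round(1),"yaw%.1f"%yaw,"gap%.1f"%s["finger_gap"],"ff%.1f"%s["finger_force"])
a=list(map(float,sys.argv[1:]))
for i in range(0,len(a),4):
    q=np.array(a[i:i+3]);Y=np.radians(yaw)
    R=np.array([[np.cos(Y),np.sin(Y),0],[np.sin(Y),-np.cos(Y),0],[0,0,-1]])
    print("shift cm",(R.T@(q-p)/10).round(2),"turn",round(-((a[i+3]-yaw+180)%360-180)/5,2))
    p,yaw=q,a[i+3]
E
python3 d.py 425 -147 180 90 425 -147 60 90 425 -147 180 90 613 -194 180 90 613 -194 66 90
```

```text
t0.1 [ 133.8 -533.3  219. ] yaw14.1 gap93.6 ff0.0
shift cm [ 37.65 -30.38   3.9 ] turn -15.18
shift cm [ 0.  0. 12.] turn -0.0
shift cm [  0.   0. -12.] turn -0.0
shift cm [-4.7 18.8  0. ] turn -0.0
shift cm [ 0.   0.  11.4] turn -0.0
```

```bash
python3 -m creep '[[1,[12,-10,0],-5],[1,[12,-10,0],-5],[1,[25,-20,2],-10],[1,[25,-20,2],-10],[1,[25,-20,2],-10],[1,[34,-27,3],-14],[1,[34,-27,3],-14],[1,[34,-27,3],-14],[1,[37.6,-30.4,3.9],-15.2],[1,[37.6,-30.4,3.9],-15.2],[1,[37.6,-30.4,3.9],-15.2],[1,[37.6,-30.4,3.9],-15.2]]' 25; python3 d.py 425 -147 180 90 425 -147 60 90
```

```text
clock: 1.3
eef_pos: [424.5, -146.8, 180.2]
eef_rot: [-3.141, -0.0, 1.574]
wrist_force: [0.0, 0.0, 0.3]
finger_gap: 94.2
finger_force: 0.0
t1.3 [ 424.5 -146.8  180.2] yaw90.2 gap94.2 ff0.0
shift cm [-0.02  0.05  0.02] turn 0.03
shift cm [ 0.  0. 12.] turn -0.0
```

Reached the pose accurately. Descend, grip and lift a little.

```bash
python3 -m creep '[[1,[0,0,3],0],[1,[0,0,6],0],[1,[0,0,9],0],[1,[0,0,11],0],[1,[0,0,12],0],[1,[0,0,12],0],[-1,[0,0,12],0],[-1,[0,0,12],0],[-1,[0,0,12],0],[-1,[0,0,12],0],[-1,[0,0,12],0],[-1,[0,0,12],0]]' 25
python3 -m creep '[[-1,[0,0,0],0],[-1,[0,0,0],0],[-1,[0,0,0],0],[-1,[0,0,-1],0],[-1,[0,0,-3],0],[-1,[0,0,-5],0],[-1,[0,0,-8],0],[-1,[0,0,-10],0],[-1,[0,0,-11.5],0],[-1,[0,0,-12],0],[-1,[0,0,-12],0]]'; python3 d.py 613 -194 180 90
```

```text
clock: 2.5
eef_pos: [424.8, -147.1, 60.7]
eef_rot: [3.141, 0.0, 1.572]
wrist_force: [4.4, -0.2, 3.2]
finger_gap: 49.7
finger_force: 2.2
clock: 3.6
eef_pos: [424.2, -147.1, 180.6]
eef_rot: [-3.141, 0.0, 1.572]
wrist_force: [-0.0, 1.1, -3.6]
finger_gap: 45.9
finger_force: 25.0
t3.6 [ 424.2 -147.1  180.6] yaw90.1 gap45.9 ff25.0
shift cm [-4.72 18.87  0.06] turn 0.02
```

```bash
python3 -m creep '[[-1,[-0.5,2,0],0],[-1,[-1.5,6,0],0],[-1,[-2.5,10,0],0],[-1,[-3.5,14,0],0],[-1,[-4.3,17,0],0],[-1,[-4.7,18.9,0],0],[-1,[-4.7,18.9,0],0],[-1,[-4.7,18.9,3],0],[-1,[-4.7,18.9,6],0],[-1,[-4.7,18.9,8],0],[-1,[-4.7,18.9,9],0],[-1,[-4.7,18.9,9],0]]'; python3 d.py 613 -194 66 90
python3 - <<'E'
from cell import manip
import cv2
im=manip.camera("top");cv2.imwrite("pics/top1.png",im[:,:,::-1]);
E
```

```text
clock: 4.8
eef_pos: [612.5, -193.5, 88.8]
eef_rot: [-3.139, -0.001, 1.572]
wrist_force: [-0.2, 0.1, -2.9]
finger_gap: 46.1
finger_force: 25.0
t4.8 [ 612.5 -193.5   88.8] yaw90.1 gap46.1 ff25.0
shift cm [-0.05  0.05  2.28] turn 0.02
```

View pics/top1.png

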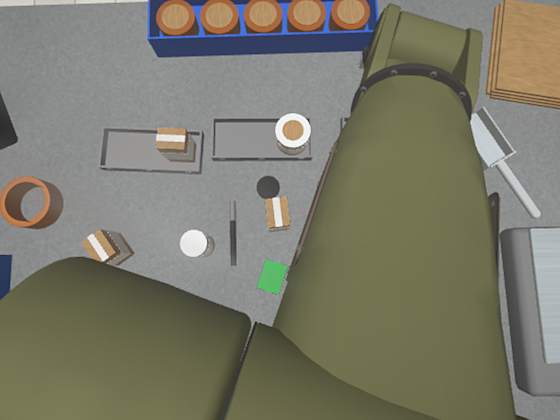

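The arm hides the canister tray in the top view; nothing else has moved. Lower, release, rise, and check with the wrist camera from above.

```bash
python3 -m creep '[[-1,[0,0,1],0],[-1,[0,0,1.8],0],[-1,[0,0,2.3],0],[-1,[0,0,2.3],0],[-1,[0,0,2.3],0],[0.2,[0,0,2.3],0],[1,[0,0,2.3],0],[1,[0,0,2.3],0],[1,[0,0,2.3],0],[1,[0,0,2.3],0],[1,[0,0,2.3],0]]'
python3 -m creep '[[1,[0,0,-2],0],[1,[0,0,-5],0],[1,[0,0,-9],0],[1,[0,0,-13],0],[1,[0,0,-14],0],[1,[0,0,-14],0]]'
python3 d.py  405 134 180 90 405 134 60 90
python3 - <<'E'
from cell import manip
import cv2
P=manip.camera_params("wrist");im=manip.camera("wrist");cv2.imwrite("pics/w1.png",im[:,:,::-1]);print(P)
E
```

```text
clock: 5.95
eef_pos: [613.6, -193.8, 67.5]
eef_rot: [3.142, 0.0, 1.572]
wrist_force: [0.2, 0.1, 0.2]
finger_gap: 90.5
finger_force: 0.0
clock: 6.55
eef_pos: [614.1, -194.0, 209.0]
eef_rot: [3.139, 0.001, 1.572]
wrist_force: [0.4, 0.6, -0.1]
finger_gap: 94.3
finger_force: 0.0
t6.5 [ 614.1 -194.   209. ] yaw90.1 gap94.3 ff0.0
shift cm [ 32.83 -20.86   2.9 ] turn 0.02
shift cm [ 0.  0. 12.] turn -0.0
{'fovy': 60.943242438507944, 'cx': 271.213906097093, 'cy': 213.53100148313067, 'origin': array([ 613.19154606, -117.48020198,  374.28322801]), 'attitude': array([ 2.87448638e+00, -1.92060453e-03,  1.79249555e-03])}
```

View pics/w1.png

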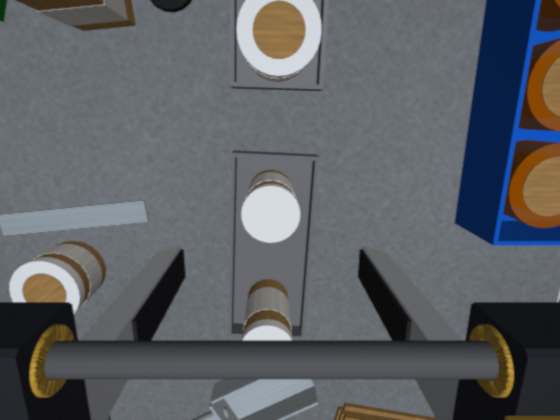

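The canister (270,213) stands upright in the canister tray next to the sample (267,330). Next is the left canister.

```bash
python3 -m creep '[[1,[4,-2.5,1],0],[1,[8,-5,2],0],[1,[12,-7.5,2.9],0],[1,[16,-10,2.9],0],[1,[20,-12.5,2.9],0],[1,[24,-15,2.9],0],[1,[28,-17.7,2.9],0],[1,[31,-19.7,2.9],0],[1,[32.8,-20.9,2.9],0],[1,[32.8,-20.9,2.9],0],[1,[32.8,-20.9,2.9],0],[1,[32.8,-20.9,2.9],0]]' && python3 d.py 405 134 60 90 405 134 180 90 611 -253 180 90
```

```text
clock: 7.8
eef_pos: [404.3, 133.1, 177.7]
eef_rot: [-3.14, 0.0, 1.571]
wrist_force: [0.1, -0.8, -0.6]
finger_gap: 94.0
finger_force: 0.0
t7.8 [404.3 133.1 177.7] yaw90.0 gap94.0 ff0.0
shift cm [ 0.09  0.07 11.77] turn 0.01
shift cm [  0.   0. -12.] turn -0.0
shift cm [-38.7  20.6   0. ] turn -0.0
```

```bash
python3 -m creep '[[1,[0,0,3],0],[1,[0,0,6],0],[1,[0,0,9],0],[1,[0,0,11],0],[1,[0,0,12],0],[1,[0,0,12],0],[-1,[0,0,12],0],[-1,[0,0,12],0],[-1,[0,0,12],0],[-1,[0,0,12],0],[-1,[0,0,12],0],[-1,[0,0,12],0]]' 25
python3 -m creep '[[-1,[0,0,0],0],[-1,[0,0,0],0],[-1,[0,0,0],0],[-1,[0,0,-1],0],[-1,[0,0,-3],0],[-1,[0,0,-5],0],[-1,[0,0,-8],0],[-1,[0,0,-10],0],[-1,[0,0,-11.5],0],[-1,[0,0,-12],0],[-1,[0,0,-12],0]]'; python3 d.py 611 -254 180 90
```

```text
clock: 9.0
eef_pos: [404.4, 133.9, 58.7]
eef_rot: [3.141, -0.0, 1.572]
wrist_force: [3.7, -0.4, 4.3]
finger_gap: 49.7
finger_force: 2.4
clock: 10.1
eef_pos: [403.8, 133.8, 178.5]
eef_rot: [-3.141, 0.0, 1.572]
wrist_force: [0.0, -0.2, -2.9]
finger_gap: 45.6
finger_force: 25.0
t10.1 [403.8 133.8 178.5] yaw90.1 gap45.6 ff25.0
shift cm [-38.81  20.66  -0.15] turn 0.02
```

```bash
python3 -m creep '[[-1,[-2,1,0],0],[-1,[-6,3,0],0],[-1,[-10,5.3,0],0],[-1,[-14,7.4,0],0],[-1,[-18,9.6,0],0],[-1,[-22,11.7,0],0],[-1,[-26,13.8,0],0],[-1,[-30,16,0],0],[-1,[-33.5,17.8,0],0],[-1,[-36.5,19.4,0],0],[-1,[-38.9,20.7,0],0],[-1,[-38.9,20.7,0],0]]'
python3 -m creep '[[-1,[0,0,0],0],[-1,[0,0,0],0],[-1,[0,0,3],0],[-1,[0,0,6],0],[-1,[0,0,8],0],[-1,[0,0,9],0],[-1,[0,0,9],0]]';  python3 d.py 611 -255 64 90
```

```text
clock: 11.3
eef_pos: [611.5, -257.2, 175.7]
eef_rot: [-3.138, -0.001, 1.57]
wrist_force: [-0.8, -0.3, -3.4]
finger_gap: 45.3
finger_force: 25.0
clock: 12.0
eef_pos: [611.2, -254.0, 87.5]
eef_rot: [-3.14, -0.001, 1.573]
wrist_force: [-0.4, -0.1, -2.0]
finger_gap: 45.7
finger_force: 25.0
t12.0 [ 611.2 -254.    87.5] yaw90.1 gap45.7 ff25.0
shift cm [-0.1  -0.02  2.35] turn 0.02
```

```bash
python3 -m creep '[[-1,[0,0,1],0],[-1,[0,0,1.8],0],[-1,[0,0,2.3],0],[-1,[0,0,2.3],0],[-1,[0,0,2.3],0],[0.2,[0,0,2.3],0],[1,[0,0,2.3],0],[1,[0,0,2.3],0],[1,[0,0,2.3],0],[1,[0,0,2.3],0],[1,[0,0,2.3],0]]'
python3 -m creep '[[1,[0,0,-2],0],[1,[0,0,-5],0],[1,[0,0,-9],0],[1,[0,0,-12],0],[1,[0,0,-12],0],[1,[0,0,-12],0]]'
python3 d.py  393 -284 160 90 393 -284 38 90
```

```text
clock: 13.1
eef_pos: [611.7, -254.8, 65.5]
eef_rot: [3.142, 0.0, 1.572]
wrist_force: [-0.6, -0.4, 0.1]
finger_gap: 90.0
finger_force: 0.0
clock: 13.7
eef_pos: [611.7, -254.8, 185.5]
eef_rot: [3.141, 0.0, 1.572]
wrist_force: [0.6, -1.5, 0.2]
finger_gap: 94.2
finger_force: 0.0
t13.7 [ 611.7 -254.8  185.5] yaw90.1 gap94.2 ff0.0
shift cm [ -2.89 -21.87   2.55] turn 0.02
shift cm [ 0.   0.  12.2] turn -0.0
```

```bash
python3 -m creep '[[1,[-0.5,-4,0],0],[1,[-1,-8,0],0],[1,[-1.6,-12,1],0],[1,[-2.2,-16,2],0],[1,[-2.7,-20,2.5],0],[1,[-2.9,-21.9,2.5],0],[1,[-2.9,-21.9,2.5],0],[1,[-2.9,-21.9,2.5],0],[1,[-2.9,-21.9,2.5],0]]'; python3 d.py 393 -284 38 90
```

```text
clock: 14.6
eef_pos: [393.4, -283.9, 159.9]
eef_rot: [-3.141, -0.001, 1.573]
wrist_force: [-0.3, 0.1, 0.3]
finger_gap: 94.2
finger_force: 0.0
t14.6 [ 393.4 -283.9  159.9] yaw90.1 gap94.2 ff0.0
shift cm [-1.000e-02 -4.000e-02  1.219e+01] turn 0.02
```

```bash
python3 -m creep '[[1,[0,0,2.5],0],[1,[0,0,5],0],[1,[0,0,7.5],0],[1,[0,0,9.5],0],[1,[0,0,11.2],0],[1,[0,0,12.2],0],[1,[0,0,12.2],0],[-1,[0,0,12.2],0],[-1,[0,0,12.2],0],[-1,[0,0,12.2],0],[-1,[0,0,12.2],0],[-1,[0,0,12.2],0]]' 25
python3 -m creep '[[-1,[0,0,0],0],[-1,[0,0,0],0],[-1,[0,0,-1],0],[-1,[0,0,-3],0],[-1,[0,0,-5],0],[-1,[0,0,-8],0],[-1,[0,0,-11],0],[-1,[0,0,-13],0],[-1,[0,0,-14],0],[-1,[0,0,-14],0]]'; python3 d.py 620 20 180 90
```

```text
clock: 15.8
eef_pos: [393.1, -284.4, 39.0]
eef_rot: [3.141, 0.001, 1.572]
wrist_force: [0.5, 0.5, 5.5]
finger_gap: 65.4
finger_force: 25.0
clock: 16.8
eef_pos: [392.9, -284.3, 179.4]
eef_rot: [3.14, 0.001, 1.572]
wrist_force: [0.2, -0.5, -3.3]
finger_gap: 65.5
finger_force: 25.0
t16.8 [ 392.9 -284.3  179.4] yaw90.1 gap65.5 ff25.0
shift cm [30.4  22.75 -0.06] turn 0.02
```

```bash
python3 -m creep '[[-1,[2,1.8,0],0],[-1,[5,4.4,0],0],[-1,[8,7,0],0],[-1,[11,9.6,0],0],[-1,[14,12.2,0],0],[-1,[17,14.8,0],0],[-1,[20,17.5,0],0],[-1,[23,20,0],0],[-1,[25.5,22,0],0],[-1,[26.4,22.7,0],0],[-1,[26.4,22.7,0],0],[-1,[26.4,22.7,0],0]]'
python3 - <<'E'
from cell import manip
import cv2
P=manip.camera_params("wrist");im=manip.camera("wrist");cv2.imwrite("pics/w2.png",im[:,:,::-1])
import pickle;pickle.dump(P,open("w2.pkl","wb"));print(P["origin"])
E
```

```text
clock: 18.0
eef_pos: [618.6, -20.6, 177.6]
eef_rot: [-3.14, 0.0, 1.572]
wrist_force: [-0.0, 0.5, -2.1]
finger_gap: 65.4
finger_force: 25.0
[618.49021859  55.71490938 342.94499917]
```

View pics/w2.png

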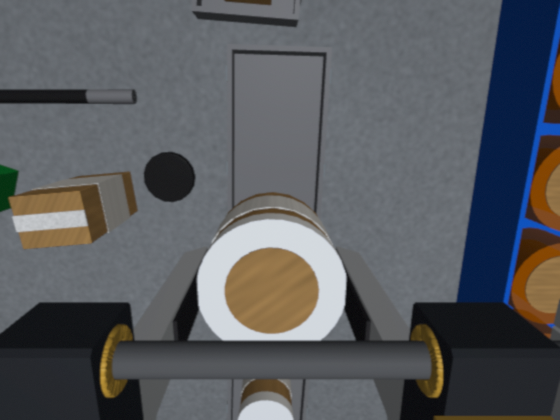

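The held tub (272,290) hides the tray's −y half. Its +y half shows clearly: left wall at column 233, right wall at about 325 (row 52) to 316 (row 200). Now the tray midline.

```bash
python3 - <<'E'
from h import *;import pickle
P=pickle.load(open("w2.pkl","rb"));g=cv2.cvtColor(cv2.imread("pics/w2.png"),cv2.COLOR_BGR2GRAY).astype(int)
for r in(75,100,125,150,175,195):
    m=np.median(g[r-3:r+4],axis=0)
    l=225+m[225:245].argmin();q=305+m[305:335].argmin()
    a=onz(P,(l,r),25);b=onz(P,(q,r),25);print(r,l,q,a[:2].round(1),b[:2].round(1),"mid",((a+b)/2)[:2].round(1),"w",round(b[0]-a[0],1), m[l-4:l+5],m[q-4:q+5])
print(onz(P,(280,52),25))
E
```

```text
75 233 323 [585.8  88.9] [660.9  89. ] mid [623.3  88.9] w 75.1 [110. 108.  95.  68.  60.  83. 105. 111. 111.] [114. 111.  99.  71.  47.  54.  84. 107. 113.]
100 233 322 [585.2  69. ] [660.8  69.1] mid [623.  69.] w 75.6 [109. 107.  94.  68.  59.  82. 104. 109. 110.] [111. 105.  84.  53.  48.  76. 104. 111. 111.]
125 233 320 [584.7  48.3] [659.9  48.4] mid [622.3  48.4] w 75.2 [108. 106.  93.  67.  59.  81. 103. 109. 109.] [110. 107.  93.  62.  47.  61.  87. 105. 110.]
150 233 319 [584.1  27. ] [659.8  27.1] mid [622.  27.] w 75.7 [107. 105.  92.  67.  60.  82. 102. 107. 107.] [107. 100.  79.  51.  50.  77. 102. 108. 108.]
175 233 317 [583.5   4.8] [658.8   4.9] mid [621.2   4.9] w 75.3 [106. 104.  91.  68.  64.  85. 103. 106. 106.] [106. 104.  90.  61.  47.  65.  91. 104. 106.]
195 233 316 [583.  -13.6] [658.6 -13.4] mid [620.8 -13.5] w 75.6 [106. 103.  91.  67.  64.  85. 101. 106. 105.] [105. 102.  88.  56.  47.  72.  98. 105. 106.]
[624.86966524 106.64527428  25.        ]
```

```bash
python3 d.py 622.4 48 180 90; python3 -m creep '[[-1,[2,0.1,0],0],[-1,[4,0.2,0],0],[-1,[6,0.3,0],0],[-1,[6.8,0.4,0],0],[-1,[6.8,0.4,0],0],[-1,[6.8,0.4,3],0],[-1,[6.8,0.4,6],0],[-1,[6.8,0.4,8.5],0],[-1,[6.8,0.4,10.5],0],[-1,[6.8,0.4,11],0],[-1,[6.8,0.4,11],0]]';python3 d.py 622.4 48 44 90
```

```text
t18.1 [618.6 -21.  178. ] yaw90.0 gap65.9 ff25.0
shift cm [ 6.9   0.38 -0.2 ] turn 0.0
clock: 19.15
eef_pos: [623.1, 47.2, 68.3]
eef_rot: [-3.141, 0.0, 1.571]
wrist_force: [-0.3, -0.6, -2.2]
finger_gap: 65.8
finger_force: 25.0
t19.1 [623.1  47.2  68.3] yaw90.0 gap65.8 ff25.0
shift cm [ 0.08 -0.07  2.43] turn 0.01
```

```bash
python3 -m creep '[[-1,[0,-0.05,0.6],0],[-1,[0,-0.05,1.2],0],[-1,[0,-0.05,1.8],0],[-1,[0,-0.05,2.2],0],[-1,[0,-0.05,2.4],0],[-1,[0,-0.05,2.4],0],[-1,[0,-0.05,2.4],0]]';python3 d.py 622.4 48 44 90
```

```text
clock: 19.85
eef_pos: [622.9, 48.2, 44.6]
eef_rot: [3.141, 0.0, 1.572]
wrist_force: [0.3, 0.3, -2.4]
finger_gap: 65.7
finger_force: 25.0
t19.9 [622.9  48.2  44.6] yaw90.1 gap65.7 ff25.0
shift cm [-0.02 -0.05  0.06] turn 0.02
```

```bash
python3 -m creep '[[-1,[0,0,0.1],0],[0.6,[0,0,0.1],0],[0.9,[0,0,0.1],0],[1,[0,0,0.1],0],[1,[0,0,0.1],0],[1,[0,0,0.1],0],[1,[0,0,0.1],0],[1,[0,0,-2],0],[1,[0,0,-6],0],[1,[0,0,-10],0],[1,[0,0,-12],0],[1,[0,0,-12],0]]'; python3 -m creep '[[1,[0,0,-1],0],[1,[0,0,-1],0]]';python3 d.py 457 -17.5 180 5.3
```

```text
clock: 21.05
eef_pos: [623.9, 48.2, 167.8]
eef_rot: [3.136, -0.0, 1.572]
wrist_force: [1.4, -0.5, -0.6]
finger_gap: 94.0
finger_force: 0.0
clock: 21.25
eef_pos: [622.8, 48.2, 174.5]
eef_rot: [-3.141, 0.0, 1.572]
wrist_force: [0.1, 0.4, -0.1]
finger_gap: 93.9
finger_force: 0.0
t21.2 [622.8  48.2 174.5] yaw90.1 gap93.9 ff0.0
shift cm [ -6.54 -16.59  -0.55] turn 16.96
```

```bash
python3 -m creep '[[1,[-1.3,-3,-0.6],1.7],[1,[-2.6,-6,-0.6],3.4],[1,[-4,-9,-0.6],5.1],[1,[-5,-12,-0.6],6.8],[1,[-6,-15,-0.6],8.5],[1,[-6.5,-16.6,-0.6],10.2],[1,[-6.5,-16.6,-0.6],11.9],[1,[-6.5,-16.6,-0.6],13.6],[1,[-6.5,-16.6,-0.6],15.3],[1,[-6.5,-16.6,-0.6],17],[1,[-6.5,-16.6,-0.6],17],[1,[-6.5,-16.6,-0.6],17]]';python3 d.py 457 -17.5 60 5.3
python3 - <<'E'
from cell import manip
import cv2
P=manip.camera_params("wrist");im=manip.camera("wrist");cv2.imwrite("pics/w3.png",im[:,:,::-1])
import pickle;pickle.dump(P,open("w3.pkl","wb"));print(P["origin"])
E
```

```text
clock: 22.45
eef_pos: [456.6, -17.0, 179.9]
eef_rot: [-3.141, 0.001, 0.093]
wrist_force: [0.3, 0.3, -0.1]
finger_gap: 94.2
finger_force: 0.0
t22.4 [456.6 -17.  179.9] yaw5.3 gap94.2 ff0.0
shift cm [ 0.03  0.05 11.99] turn 0.01
[532.40252536  -9.83667632 345.17372913]
```

View pics/w3.png

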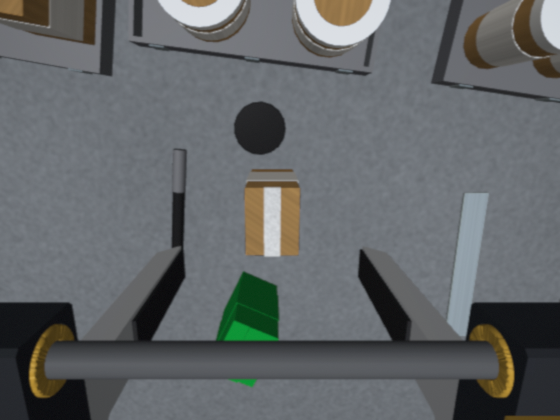

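The carton (272,220) sits square and centred between the fingers. The green carton (248,330) lies clear of the finger paths, and the placed tub stands beside its sample at the top. Grip.

```bash
python3 -m creep '[[1,[0,0,2.5],0],[1,[0,0,5],0],[1,[0,0,7.5],0],[1,[0,0,9.5],0],[1,[0,0,11],0],[1,[0,0,12],0],[1,[0,0,12],0],[-1,[0,0,12],0],[-1,[0,0,12],0],[-1,[0,0,12],0],[-1,[0,0,12],0],[-1,[0,0,12],0]]' 25
python3 -m creep '[[-1,[0,0,0],0],[-1,[0,0,0],0],[-1,[0,0,0],0],[-1,[0,0,-1],0],[-1,[0,0,-3],0],[-1,[0,0,-5],0],[-1,[0,0,-8],0],[-1,[0,0,-11],0],[-1,[0,0,-12],0],[-1,[0,0,-12],0]]'; python3 d.py 610 240 180 85.2
```

```text
clock: 23.7
eef_pos: [457.0, -17.1, 60.7]
eef_rot: [3.142, -0.0, 0.089]
wrist_force: [-0.8, -0.1, 0.5]
finger_gap: 57.1
finger_force: 0.0
clock: 24.7
eef_pos: [457.2, -17.1, 181.4]
eef_rot: [3.141, -0.002, 0.089]
wrist_force: [0.3, 0.1, -3.4]
finger_gap: 39.9
finger_force: 25.0
t24.7 [457.2 -17.1 181.4] yaw5.1 gap39.9 ff25.0
shift cm [ 17.5  -24.25   0.14] turn -16.02
```

```bash
python3 d.py 609 298 180 85.2; python3 -m creep '[[-1,[1,-2,0],-1],[-1,[3,-5,0],-2.6],[-1,[4.8,-8.5,0],-4.2],[-1,[6.8,-12,0],-5.8],[-1,[8.8,-15.5,0],-7.4],[-1,[10.8,-19,0],-9],[-1,[12.8,-22,0],-10.6],[-1,[14.8,-25,0],-12.2],[-1,[16.5,-28,0],-13.8],[-1,[17.9,-30,0],-15.2],[-1,[17.9,-30,0],-16],[-1,[17.9,-30,0],-16]]';python3 d.py 609 298 66 85.2
```

```text
t24.7 [457.2 -17.1 181.4] yaw5.1 gap39.9 ff25.0
shift cm [ 17.91 -30.04   0.14] turn -16.02
clock: 25.9
eef_pos: [608.0, 297.9, 177.5]
eef_rot: [-3.138, 0.002, 1.487]
wrist_force: [0.4, 0.1, -2.7]
finger_gap: 39.8
finger_force: 25.0
t25.9 [608.  297.9 177.5] yaw85.2 gap39.8 ff25.0
shift cm [ 0.02  0.1  11.15] turn -0.0
```

```bash
python3 -m creep '[[-1,[0,0,0],0],[-1,[0,0,2],0],[-1,[0,0,5],0],[-1,[0,0,7.5],0],[-1,[0,0,9.5],0],[-1,[0,0,10.7],0],[-1,[0,0,11.2],0],[-1,[0,0,11.2],0],[-1,[0,0,11.2],0]]';python3 d.py 609 298 66 85.2
```

```text
clock: 26.8
eef_pos: [609.0, 297.7, 69.6]
eef_rot: [3.14, -0.001, 1.484]
wrist_force: [0.7, 0.3, -3.0]
finger_gap: 39.7
finger_force: 25.0
t26.8 [609.  297.7  69.6] yaw85.1 gap39.7 ff25.0
shift cm [ 0.03 -0.01  0.36] turn -0.03
```

```bash
python3 -m creep '[[-1,[0,0,0.2],0],[-1,[0,0,0.4],0],[-1,[0,0,0.4],0],[-1,[0,0,0.4],0],[0.2,[0,0,0.4],0],[0.7,[0,0,0.4],0],[1,[0,0,0.4],0],[1,[0,0,0.4],0],[1,[0,0,0.4],0],[1,[0,0,-2],0],[1,[0,0,-6],0],[1,[0,0,-10],0]]'; python3 -m creep '[[1,[0,0,-1],0],[1,[0,0,-1],0]]';python3 d.py 403 303 180 34.5
python3 - <<'E'
from cell import manip
import cv2
im=manip.camera("wrist");cv2.imwrite("pics/w4.png",im[:,:,::-1])
E
```

```text
clock: 28.0
eef_pos: [608.3, 297.5, 169.4]
eef_rot: [-3.141, 0.001, 1.485]
wrist_force: [-0.0, -0.2, 1.1]
finger_gap: 94.0
finger_force: 0.0
clock: 28.2
eef_pos: [609.1, 297.9, 180.3]
eef_rot: [3.139, -0.002, 1.485]
wrist_force: [-0.8, -0.2, -0.7]
finger_gap: 94.2
finger_force: 0.0
t28.2 [609.1 297.9 180.3] yaw85.1 gap94.2 ff0.0
shift cm [ -1.26 -20.58   0.03] turn 10.12
```

View pics/w4.png

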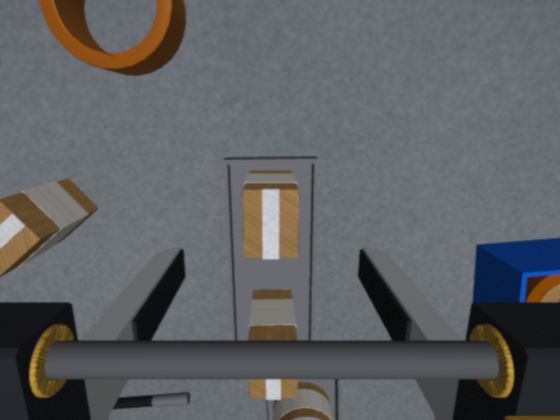

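The carton (270,220) stands square in the carton tray, with the sample below it at (272,350). Next is the last carton.

```bash
python3 -m creep '[[1,[-0.3,-4,0],1.7],[1,[-0.6,-8,0],3.4],[1,[-0.9,-12,0],5.1],[1,[-1.1,-16,0],6.8],[1,[-1.2,-19,0],8.5],[1,[-1.3,-20.6,0],10.1],[1,[-1.3,-20.6,0],10.1],[1,[-1.3,-20.6,0],10.1],[1,[-1.3,-20.6,0],10.1]]';python3 d.py 403 303 60 34.5
python3 - <<'E'
from cell import manip
import cv2
im=manip.camera("wrist");cv2.imwrite("pics/w5.png",im[:,:,::-1])
E
```

```text
clock: 29.15
eef_pos: [402.8, 302.1, 177.7]
eef_rot: [-3.142, 0.001, 0.606]
wrist_force: [0.2, 0.1, -0.6]
finger_gap: 93.7
finger_force: 0.0
t29.1 [402.8 302.1 177.7] yaw34.7 gap93.7 ff0.0
shift cm [ 0.06 -0.06 11.77] turn 0.05
```

View pics/w5.png

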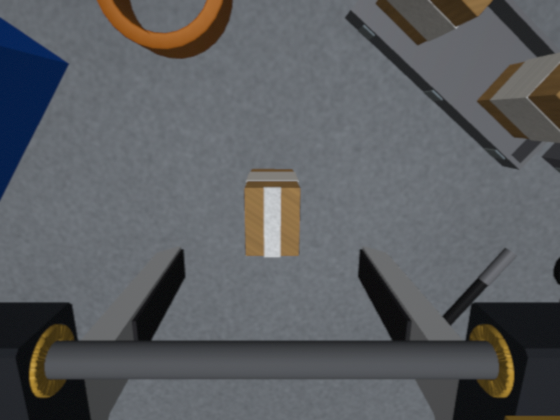

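The carton (272,220) is aligned and centred, with nothing near the fingers.

```bash
python3 -m creep '[[1,[0,0,2.5],0],[1,[0,0,5],0],[1,[0,0,7.5],0],[1,[0,0,9.5],0],[1,[0,0,11],0],[1,[0,0,11.9],0],[1,[0,0,11.9],0],[-1,[0,0,11.9],0],[-1,[0,0,11.9],0],[-1,[0,0,11.9],0],[-1,[0,0,11.9],0],[-1,[0,0,11.9],0]]' 25
python3 -m creep '[[-1,[0,0,0],0],[-1,[0,0,0],0],[-1,[0,0,0],0],[-1,[0,0,-1],0],[-1,[0,0,-3],0],[-1,[0,0,-5],0],[-1,[0,0,-8],0],[-1,[0,0,-11],0],[-1,[0,0,-12],0],[-1,[0,0,-12],0]]'; python3 d.py 604 236.5 180 85.2
```

```text
clock: 30.4
eef_pos: [402.3, 302.4, 59.7]
eef_rot: [3.142, -0.0, 0.604]
wrist_force: [0.1, -0.9, -0.6]
finger_gap: 57.3
finger_force: 0.0
clock: 31.4
eef_pos: [402.5, 302.5, 180.4]
eef_rot: [3.142, -0.002, 0.604]
wrist_force: [-0.3, 0.0, -3.6]
finger_gap: 39.7
finger_force: 25.0
t31.4 [402.5 302.5 180.4] yaw34.6 gap39.7 ff25.0
shift cm [12.85 16.87  0.04] turn -10.12
```

```bash
python3 -m creep '[[-1,[1,1.4,0],-1],[-1,[3,4,0],-2.5],[-1,[5.5,7,0],-4],[-1,[8,10.5,0],-5.5],[-1,[10.5,14,0],-7],[-1,[12.9,16.9,0],-8.5],[-1,[12.9,16.9,0],-10.1],[-1,[12.9,16.9,0],-10.1],[-1,[12.9,16.9,0],-10.1]]';python3 d.py 604 236.5 66 85.2
python3 -m creep '[[-1,[0,0,0],0],[-1,[0,0,2],0],[-1,[0,0,5],0],[-1,[0,0,7.5],0],[-1,[0,0,9.5],0],[-1,[0,0,10.7],0],[-1,[0,0,11.1],0],[-1,[0,0,11.1],0],[-1,[0,0,11.1],0]]';python3 d.py 604 236.5 65 85.2
```

```text
clock: 32.3
eef_pos: [603.6, 236.5, 177.9]
eef_rot: [-3.139, 0.001, 1.481]
wrist_force: [0.0, -0.1, -3.7]
finger_gap: 39.8
finger_force: 25.0
t32.3 [603.6 236.5 177.9] yaw84.9 gap39.8 ff25.0
shift cm [ 0.    0.04 11.19] turn -0.07
clock: 33.2
eef_pos: [604.8, 236.7, 69.7]
eef_rot: [3.14, -0.001, 1.485]
wrist_force: [0.8, 0.4, -3.2]
finger_gap: 40.0
finger_force: 25.0
t33.2 [604.8 236.7  69.7] yaw85.1 gap40.0 ff25.0
shift cm [-0.02 -0.08  0.47] turn -0.03
```

Release, rise, and move clear toward the robot for a top check.

```bash
python3 -m creep '[[-1,[0,0,0.3],0],[-1,[0,0,0.5],0],[-1,[0,0,0.5],0],[-1,[0,0,0.5],0],[0.2,[0,0,0.5],0],[0.7,[0,0,0.5],0],[1,[0,0,0.5],0],[1,[0,0,0.5],0],[1,[0,0,0.5],0],[1,[0,0,-2],0],[1,[0,0,-6],0],[1,[0,0,-10],0]]'; python3 -m creep '[[1,[0,0,-2],0],[1,[0,0,-4],0],[1,[4,-3,-4],0],[1,[8,-6,-4],0],[1,[12,-9,-4],0],[1,[16,-12,-4],0],[1,[20,-15,-4],0],[1,[24,-18,-4],0],[1,[26,-20,-4],0],[1,[26,-20,-4],0]]'
python3 - <<'E'
from cell import manip
import cv2
from numpy import hstack
a=manip.camera("scene")[110:370,100:460];b=manip.camera("top")[90:290,70:460]
cv2.imwrite("pics/end.png",cv2.vconcat([cv2.resize(a,(540,390)),cv2.resize(b,(540,200))])[:,:,::-1])
E
```

```text
clock: 34.4
eef_pos: [604.0, 236.3, 169.4]
eef_rot: [-3.141, 0.0, 1.485]
wrist_force: [0.3, 0.6, 0.7]
finger_gap: 93.7
finger_force: 0.0
clock: 35.4
eef_pos: [424.6, 515.3, 208.2]
eef_rot: [-3.141, -0.0, 1.489]
wrist_force: [0.9, -0.4, -0.1]
finger_gap: 94.1
finger_force: 0.0
```

View pics/end.png

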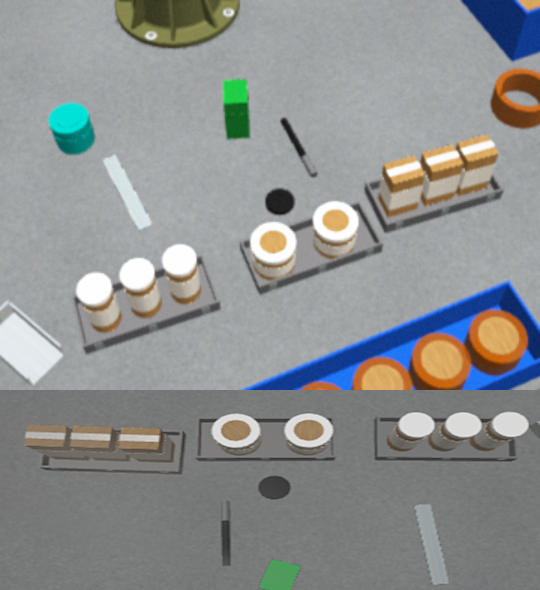

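All five packs stand in their own trays and the arm is clear. The tub has the tightest fit, so I'll check its lid position and height against the sample before handing in.

```bash
python3 - <<'E'
from cell import manip
from h import *
T,S=manip.camera_params("top"),manip.camera_params("scene")
R=[]
for n,P in(("top",T),("scene",S)):
    h=cv2.cvtColor(manip.camera(n),cv2.COLOR_RGB2HSV);m=((h[...,2]>165)&(h[...,1]<45)).astype(np.uint8)
    cs,hi=cv2.findContours(m,cv2.RETR_CCOMP,cv2.CHAIN_APPROX_NONE)
    for X in((618,-52,64),(622,48,64)):
        q=proj(P,X);c=min([c for i,c in enumerate(cs) if hi[0][i][3]>=0 and len(c)>15],key=lambda c:np.hypot(*(np.mean(c,axis=0)[0]-q)))  # hole = brown disc
        R.append(cv2.fitEllipse(c)[0])
for i in(0,1):print(tri(T,R[i],S,R[i+2]),onz(T,R[i],64)[:2])
E
```

```text
(array([619.62784741, -52.96774639,  60.75040695]), np.float64(0.9331044017556693)) [618.62562928 -52.36036792]
(array([622.50258121,  49.18557174,  60.8820346 ]), np.float64(1.0284101119134967)) [621.54624237  49.39984518]
```

Tub height equals the sample's (60.9 vs 60.8 mm), so it stands on the floor. Its offset along the tray axis is as intended.

```bash
python3 -c "
from cell import manip
print(manip.sign_off())"
```

```text
the job is handed in; nothing more can be done
None
```

I moved all five packs into the trays of their own kind and handed the job in at about 35 s; the last pictures showed every pack upright and the arm clear, though the hand-in returned no verdict.

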